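# Put away the jeweller's cleaning place

### The arm

A 6-joint arm with a two-finger parallel gripper is mounted at the origin on the work surface. World frame = base frame: x ahead of the robot, y to its left, z up, the work surface at z = 0. Lengths are in m, angles in rad, forces in N, time in s.
With the tool pointing down it reaches from about 0.325 to 0.9 m from the base axis. Payload 6.1 kg.
Tool frame: the origin (TCP) lies on the centre line of the jaws, within the pads' length; the fingertips stand 22 mm ahead of it and the grasp point (between the pads) lies 3 mm ahead of it (bot.tip_extent is the z of the fingertips in the tool frame, in m); z points along the fingers, y is the line along which they close (so a half turn about z gives the same grasp; the last joint's range is limited). The gripper opens to 87 mm and grips with 3 to 60 N. Pads are 19 mm wide; open, the fingers measure 117 mm over their backs; the gripper's body (75 mm by 190 mm) begins 51 mm behind the grasp point.
Start: joints at [1.123, 0.22, 1.526, -0, 1.395, -0.126], TCP at [0.198, 0.593, 0.245] pointing down, gripper open.
Joint ranges: [-2.98, 2.98], [-0.91, 2.08], [0.09, 2.57], [-1.24, 4.39], [0.2, 2.65], [-2.68, 2.68]. Speed limits (rad/s): [2.57, 2.57, 3.01, 3.14, 3.14, 3.14].

### API

Orientations are given as a unit quaternion [w, x, y, z].
In Python, from station import bot, eyes gives the robot as it stands. Calls block until the motion is done:
- bot.move_to(position, orientation): joint-space move of the TCP to a pose.
- bot.line_to(position, max_speed=0.15, ori=None, until_force=None): straight line of the TCP; ori=None keeps the orientation; max_speed is the mean speed in m/s. With until_force (N) it stops when the force on the tool has changed by that much, and returns True; else False.
- bot.movej(angles): joint-space move.
- bot.set_gripper(opening): finger opening in m; the grip force is fixed at half the most; returns when the fingers have stopped.
- bot.dwell(seconds).
- bot.solve_ik(position, orientation): joint angles nearest the present ones, or None.
- bot.get_state(): the state.
- eyes.snapshot(name): name is "side" or "top" or "wrist"; returns a dict with "color" (480x640x3 uint8, red, green, blue), "fx", "fy", "cx", "cy" (pixels), "k1" (the pictures are not rectified: a ray, as slopes to the right and down, at radius r is drawn at 1 + k1 r^2 times it, then the intrinsics apply), "R" (3x3) and "t" (3): a world point X has camera coordinates R X + t; the wrist camera has in their place "mount" (4x4, takes a point from camera to tool coordinates, whose origin is the TCP and whose axes are the flange's). Camera axes: x right, y down, z forward; pixel columns grow to the right and rows downward; lengths in m; the calibration is good to about 2 mm. A picture is of the moment at which its call begins: read the wrist's pose just before it. There is no depth.
A pose or a line that the arm cannot do raises bot.MotionError and nothing moves.
- bot.sign_off(): hands the job in; it is judged then, once.
Trained networks look in the newest picture that a camera, given by its name, has taken for a name from the list of things; names that differ only in an ending like _2 or _b are one class to them, and where a whole thing is asked for, a point or a joint stands for the part that bears it (a point fixed in the world has none). Each returns a list of dicts, best first, with "confidence" (0 to 1); they miss things now and then, are a little off and sometimes report something else, mostly with a low value. They report only what shows in the picture. A call takes as long as a camera call.
- eyes.trace(thing, camera): "pixels" (480x640 bool, what is visible of it) and "position" ([row, column] as shares, 0 to 1, of the picture: columns of its width, rows of its height, amid what is visible of it).
- eyes.spot_point(thing, camera): "position" ([row, column] as shares, 0 to 1, of the picture: columns of its width, rows of its height: a listed point, or the origin of a listed thing).
The state is a dict: "t": time; "qpos": joint angles; "qvel": joint speeds; "tau": joint torques, N m; "ee_pos": TCP position; "orientation": TCP orientation; "force": force on the tool from outside, world axes, zero at the start; "moment": the same for the moment, N m; "grip_width": finger opening in m; "grip_force": force on a finger pad.
Only numpy, scipy, OpenCV 4.12 (cv2) and the standard library are available. Lean on these libraries where they do the work, as an engineer would, in place of code of your own. Each camera call takes 0.05 s, during which the arm holds its last target. There are 200 camera calls.

### The job

Put the cleaning place away for the evening: lift the lid off the pot and set it down on the round cork mat, lower the dip basket upright into the pot by its hoop and let it go, and then put the lid back on so that it closes the pot. Also gather every loose rinse cup by its handle and nest them all, upright, into one stack in the cup that stands on the tray; leave that stack on the tray, and leave the soldering brick, the jar and the hammer where they are.

Things in the scene. Friction and masses are not known exactly. Their poses are not given: they have to be found in the camera images.
- crock: white ceramic pot, fixed to the bench, round and open, 150 mm outside diameter (154 at the rim), 138 mm inside, 105 mm high, floor 6 mm thick. Origin: centre of its underside, z up.
- lid: loose round aluminium lid of the pot, 156 mm diameter. Origin: centre of its underside. Upwards from there: a tapered plug (radius 57 to 62 mm) 8 mm high that enters the pot's mouth; the plate, edge at z = 8 to 12 mm, 16 mm at the middle; a neck and a black knob, a 28 mm diameter cylinder at z = 22 to 48 mm. On the closed pot its origin is 97 mm above the pot's origin.
- rest: round cork mat, fixed to the bench, 170 mm diameter, 8 mm thick; the place for the lid while the pot is open. Origin: centre of its underside, bench level.
- tray: square aluminium drip tray, fixed to the bench, 190 mm by 190 mm, walls 14 mm high and 4 mm thick, floor 4 mm thick. Origin: centre of its underside.
- basket: loose dark steel round dip basket: 84 mm diameter at the rim, 70 at the foot, body 46 mm high. A fixed hoop handle of 8 mm round bar stands over it: legs rise from the rim at -y and +y to a straight level top bar along the basket's y axis, 52 mm long, its centre line 82 mm above the underside (86 over all). Origin: centre of its underside.
- cup0: steel tapered cup standing on the tray, bottom of the stack. Outside 60 mm diameter at the foot, 105 at the rim, 60 high, wall 3; inner floor 19 mm above the underside, so each nested cup sits 19 mm above the one below (3 mm play). Handle: level bar 10 wide, 8 thick, along the cup's +x from 48 to 101 mm from its axis, 52 to 60 mm above the underside. Origin: centre of the underside, z up.
- cup1: bare steel rinse cup exactly like cup0 (see there), standing loose on the bench; two to four of cup1..cup4 are present, the others are absent (None)
- cup2: bare steel rinse cup exactly like cup0 (see there), standing loose on the bench; two to four of cup1..cup4 are present, the others are absent (None)
- cup3: bare steel rinse cup exactly like cup0 (see there), standing loose on the bench; two to four of cup1..cup4 are present, the others are absent (None)
- cup4: bare steel rinse cup exactly like cup0 (see there), standing loose on the bench; two to four of cup1..cup4 are present, the others are absent (None)
- brick: soldering brick, about 75 x 150 x 40 mm, with tweezers on it, at the side of the bench; bystander. Origin: centre of its underside.
- jar: amber glass jar 70 mm diameter, 75 mm high with steel cap; bystander. Origin: centre of its underside.
- mallet: hammer lying on the bench, 240 mm long; bystander. Origin: on its underside.

How it is judged:
By the outcome, as a careful person would: the job done as asked, in the order asked, and still so for the second after the job is handed in, with the robot touching nothing.
Of cup1, cup2, cup3, cup4 only 2 to 4 are there at a start; the rules pass over those that are not, and their reading is None.
At some moment in a run one of cup1, cup2, cup3, cup4, basket may be knocked a few centimetres aside while the robot is not near it.
It also fails if it takes over 210 s, if anything falls off the work surface, if the arm or the gripper's body presses on something with over 40 N, if the wrist force passes 120 N, or if a joint passes its speed limit or range.

## Working session

There is one attempt and no reset: what is moved stays moved. The work goes in short steps, each a Python script; the robot and the scene stay as the last script left them, time stands still between calls to the robot, and variables do not carry over. Pictures are saved under pics/ and viewed, at most 14 in all, crops included, and the job is handed in when it is done.

```bash
ls; mkdir -p pics; cat > h.py <<'E'
import numpy as np, cv2
from station import bot, eyes
from scipy.spatial.transform import Rotation as Ro
def mat(q): return Ro.from_quat([q[1],q[2],q[3],q[0]]).as_matrix()
def snap(cam):
    s=bot.get_state(); p=eyes.snapshot(cam)
    if 'mount' in p:
        M=np.eye(4); M[:3,:3]=mat(s['orientation']); M[:3,3]=s['ee_pos']
        W=np.linalg.inv(M@np.array(p['mount'])); p['R']=W[:3,:3]; p['t']=W[:3,3]
    p['R']=np.array(p['R']);p['t']=np.array(p['t']);return p
def ray(p,uv):
    d=(np.array(uv,float)-[p['cx'],p['cy']])/[p['fx'],p['fy']]; s=d.copy()
    for _ in range(30): s=d/(1+p['k1']*(s@s))
    return -p['R'].T@p['t'], p['R'].T@np.array([s[0],s[1],1])
def at_z(p,uv,z):
    c,d=ray(p,uv); return c+d*(z-c[2])/d[2]
def proj(p,X):
    c=np.atleast_2d(X)@p['R'].T+p['t']; s=c[:,:2]/c[:,2:]
    s=s*(1+p['k1']*(s**2).sum(1,keepdims=True)); return s*[p['fx'],p['fy']]+[p['cx'],p['cy']]
def px(d): r,c=d['position']; return np.array([c*640,r*480])
def down(yaw):  # tool down, jaw-closing line (tool y) along direction yaw+90deg; tool x along yaw
    q=(Ro.from_euler('z',yaw)*Ro.from_euler('x',np.pi)).as_quat(); return [q[3],q[0],q[1],q[2]]
def save(p,n): cv2.imwrite('pics/'+n+'.png',p['color'][:,:,::-1])
E
python3 - <<'E'
from h import *
for cam in ['top','side']:
    p=snap(cam); save(p,cam+'0')
    print(cam,-p['R'].T@p['t'],p['fx'],p['k1'],p['R'].round(2).tolist())
    for n in 'crock lid rest tray basket cup0 cup1 brick jar mallet'.split():
        for f in ('trace','spot_point'):
            r=getattr(eyes,f)(n,cam)
            print(n,f,[(round(d['confidence'],2),px(d).round().tolist(),at_z(p,px(d),0).round(3).tolist()[:2]) for d in r][:7])
print(bot.get_state())
E
```

```text
pics
top [0.46718192 0.00141904 1.09156811] 494.24267615427624 -0.04591609426551809 [[0.03, -1.0, -0.01], [-0.99, -0.02, -0.11], [0.11, 0.01, -0.99]]
crock trace [(0.72, [321.0, 292.0], [0.473, 0.021])]
crock spot_point [(0.81, [329.0, 296.0], [0.464, 0.003])]
lid trace [(0.32, [320.0, 298.0], [0.461, 0.022])]
lid spot_point [(0.72, [332.0, 295.0], [0.467, -0.004])]
rest trace [(0.72, [435.0, 334.0], [0.389, -0.231])]
rest spot_point [(0.74, [435.0, 331.0], [0.393, -0.23])]
tray trace [(0.55, [239.0, 321.0], [0.405, 0.199])]
tray spot_point [(0.97, [228.0, 319.0], [0.408, 0.222])]
basket trace [(0.79, [329.0, 193.0], [0.694, 0.009]), (0.43, [164.0, 183.0], [0.709, 0.384])]
basket spot_point [(0.92, [329.0, 197.0], [0.685, 0.007])]
cup0 trace [(0.95, [512.0, 279.0], [0.511, -0.402]), (0.82, [226.0, 220.0], [0.627, 0.238]), (0.74, [214.0, 318.0], [0.41, 0.254]), (0.74, [136.0, 274.0], [0.502, 0.433])]
cup0 spot_point [(0.96, [146.0, 271.0], [0.508, 0.41]), (0.95, [220.0, 316.0], [0.415, 0.242]), (0.92, [437.0, 220.0], [0.639, -0.235]), (0.74, [502.0, 281.0], [0.507, -0.379]), (0.56, [2
[... 3207 characters left out ...]

{'t': 2.1, 'qpos': array([ 1.12288803e+00,  2.20411266e-01,  1.52647153e+00, -2.56591112e-05,
        1.39467926e+00, -1.26080879e-01]), 'qvel': array([-1.02075054e-03,  8.69659881e-04,  6.10119164e-05,  1.65088698e-03,
        1.34558203e-03, -4.99463245e-04]), 'tau': array([ 8.86433900e-04, -4.94547629e+01, -3.87704551e+01,  7.00909831e-02,
        4.69241606e-02,  1.24272057e-05]), 'ee_pos': array([0.19769266, 0.59292162, 0.24454575]), 'orientation': array([1.64451693e-05, 1.60217961e-01, 9.87081661e-01, 1.10976016e-05]), 'force': array([-0.14412556,  1.14421701,  0.06870606]), 'moment': array([-0.03632337,  0.01290378, -0.03732455]), 'grip_force': 0.0, 'grip_width': 0.08688753937241737}
```

View pics/top0.png

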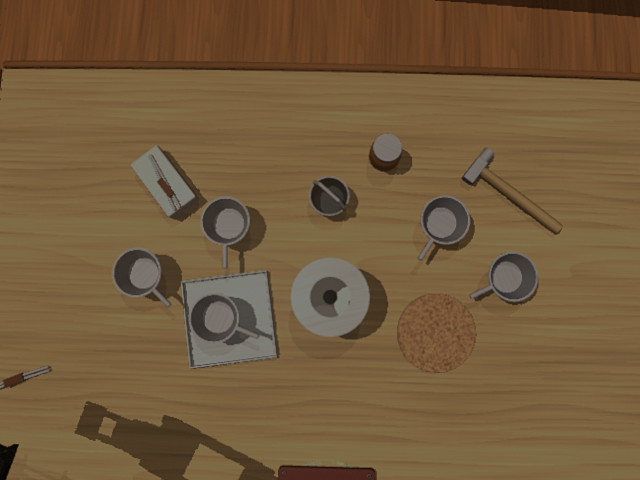

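View pics/side0.png

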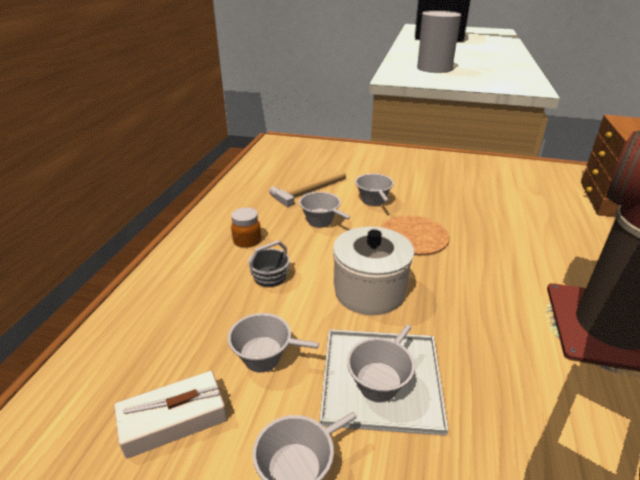

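The pictures show four loose cups (top view: rims at (226,222), (137,273), (446,220) and (513,278)), cup0 on the tray at (214,318), the lid on the pot at (330,297), the basket at (329,197) and the cork mat at (436,333). I'll fit models to the masks next.

```bash
cat > fit.py <<'E'
from h import *
from scipy.optimize import minimize
a=np.linspace(0,2*np.pi,48,endpoint=False)
def circ(r,z): return np.c_[r*np.cos(a),r*np.sin(a),z+0*a]
def box(x0,x1,y,z0,z1): return np.array([[x,s*y,z] for x in(x0,x1) for s in(-1,1) for z in(z0,z1)])
def rod(p,q,r): 
    d=np.random.RandomState(0).randn(60,3); d=d/np.linalg.norm(d,axis=1)[:,None]*r
    return np.r_[np.array(p)+d,np.array(q)+d]
M={'cup':[np.r_[circ(.03,0),circ(.0525,.06)],box(.045,.101,.005,.052,.06)],
 'lid':[np.r_[circ(.057,0),circ(.078,.008),circ(.078,.012)],np.r_[circ(.014,.022),circ(.014,.048)]],
 'lidtop':[np.r_[circ(.078,.008),circ(.078,.012)],np.r_[circ(.014,.012),circ(.014,.048)]],
 'rest':[np.r_[circ(.085,0),circ(.085,.008)]],
 'crock':[np.r_[circ(.075,0),circ(.077,.105)]],
 'basket':[np.r_[circ(.035,0),circ(.042,.046)],rod([0,-.026,.082],[0,.026,.082],.004),rod([0,-.026,.082],[0,-.040,.046],.004),rod([0,.026,.082],[0,.040,.046],.004)]}
def render(p,name,x,y,z,yaw):
    m=np.zeros((480,640),np.uint8); R=Ro.from_euler('z',yaw).as_matrix()
    for P in M[name]:
        uv=proj(p,P@R.T+[x,y,z]); h=cv2.convexHull(np.clip(uv,-2000,3000).astype(np.float32))
        t=np.zeros_like(m); cv2.fillConvexPoly(t,np.round(h*16).astype(np.int32),255,cv2.LINE_AA,4); m=np.maximum(m,t)
    return m/255.
def iou(m,k): return np.minimum(m,k).sum()/max(np.maximum(m,k).sum(),1)
def fit(name,views,x,y,z,yaws=None):
    """views: [(snap,mask)]; returns x,y,yaw,iou"""
    sym=yaws is None
    f=lambda v:sum(1-iou(render(p,name,v[0],v[1],z,0 if sym else v[2]),k) for p,k in views)
    y0=0 if sym else min(yaws,key=lambda t:f([x,y,t]))
    S=[[x,y,y0],[x+.008,y,y0],[x,y+.008,y0],[x,y,y0+.2]]
    if sym: S=[s[:2] for s in S[:3]]
    for st in range(2):
        r=minimize(f,S[0],method='Nelder-Mead',options=dict(initial_simplex=np.array(S),xatol=1e-4,fatol=1e-4))
        S=[r.x]+[r.x+d for d in np.eye(len(r.x))*([.004,.004,.1][:len(r.x)])]
    v=r.x; return v[0],v[1],(0 if sym else v[2]),1-r.fun/len(views)
ALL=np.arange(0,2*np.pi,np.pi/12); HALF=np.arange(0,np.pi,np.pi/12)
def find(thing,cams,name,z,x,y,yaws=None,tol=45,snaps=None):
    """best traces near expected place in each cam, then fit"""
    views=[]
    for c in cams:
        p=(snaps or {}).get(c) or snap(c)
        e=proj(p,np.array([x,y,z+.03]))[0]
        r=[d for d in eyes.trace(thing,c) if np.linalg.norm(px(d)-e)<tol and d['confidence']>.15]
        if r: views.append((p,min(r,key=lambda d:np.linalg.norm(px(d)-e))['pixels'].astype(float)))
    if not views: return None
    return fit(name,views,x,y,z,yaws)+(len(views),)
E
python3 - <<'E'
from fit import *
S={c:snap(c) for c in('top','side')}
def go(l,*k,**w):
    for cams in (['top'],['side'],['top','side']):
        r=find(*k[:1],cams,*k[1:],snaps=S,**w); print(l,cams,None if r is None else np.round(r,4))
go('lid','lid','lidtop',.097,.465,0); go('rest','rest','rest',0,.39,-.23); go('crock','crock','crock',0,.465,0)
go('bask','basket','basket',0,.685,.007,HALF)
for n,x,y in [('A',.62,.23),('B',.508,.408),('C',.637,-.237),('D',.51,-.385)]: go(n,'cup1','cup',0,x,y,ALL)
go('cup0','cup0','cup',.004,.415,.242,ALL)
print(eyes.snapshot('wrist')['mount'],eyes.snapshot('wrist')['fx'])
E
```

```text
lid ['top'] [4.643e-01 7.000e-04 0.000e+00 7.132e-01 1.000e+00]
lid ['side'] [0.4661 0.     0.     0.8    1.    ]
lid ['top', 'side'] [4.653e-01 2.000e-04 0.000e+00 7.553e-01 2.000e+00]
rest ['top'] [ 0.3924 -0.2321  0.      0.9539  1.    ]
rest ['side'] [ 0.3923 -0.2322  0.      0.721   1.    ]
rest ['top', 'side'] [ 0.3924 -0.2322  0.      0.8373  2.    ]
crock ['top'] [0.4975 0.0103 0.     0.2346 1.    ]
crock ['side'] [ 0.4676 -0.0018  0.      0.5566  1.    ]
crock ['top', 'side'] [ 4.677e-01 -1.800e-03  0.000e+00  3.945e-01  2.000e+00]
bask ['top'] [0.6797 0.008  0.8791 0.9374 1.    ]
bask ['side'] [0.6829 0.0077 2.5059 0.9074 1.    ]
bask ['top', 'side'] [0.6811 0.0086 2.4563 0.9128 2.    ]
A ['top'] [0.6174 0.2262 3.1753 0.9287 1.    ]
A ['side'] [0.6197 0.2274 3.2151 0.9126 1.    ]
A ['top', 'side'] [0.6192 0.2268 3.1831 0.9162 2.    ]
B ['top'] [0.5029 0.4102 3.9826 0.9444 1.    ]
B ['side'] [0.5056 0.4123 4.0109 0.9386 1.    ]
B ['top', 'side'] [0.5048 0.4113 3.9702 0.9326 2.    ]
C ['top'] [ 0.6312 -0.2375  2.5716  0.9355  1.    ]
C ['side'] [ 0.6356 -0.2408  2.5537  0.9322  1.    ]
C ['top', 'side'] [ 0.6327 -0.2378  2.5752  0.9234  2.    ]
D ['top'] [ 0.5151 -0.3817  2.0078  0.9234  1.    ]
D ['side'] [ 0.5178 -0.3818  1.5122  0.9346  1.    ]
D ['top', 'side'] [ 0.5173 -0.3818  2.0184  0.925   2.    ]
cup0 ['top'] [0.4148 0.2403 4.3545 0.9428 1.    ]
cup0 ['side'] [0.4157 0.2398 4.3518 0.955  1.    ]
cup0 ['top', 'side'] [0.4151 0.2401 4.3527 0.9466 2.    ]
[[-3.12511411e-04 -9.53763451e-01 -3.00558117e-01  8.34635080e-02]
 [ 9.99999827e-01 -4.48114248e-04  3.82234344e-04  5.68710039e-04]
 [-4.99245522e-04 -3.00557946e-01  9.53763426e-01 -1.40097263e-01]
 [ 0.00000000e+00  0.00000000e+00  0.00000000e+00  1.00000000e+00]] 396.0994007957495
```

```bash
cat > act.py <<'E'
from fit import *
def pick_ori(pos,yaw,flip=True):
    q0=np.array(bot.get_state()['qpos']); best=None
    for k in ((0,np.pi) if flip else (0,)):
        s=bot.solve_ik(pos,down(yaw+k))
        if s is not None:
            c=abs(np.array(s)-q0).max()
            if best is None or c<best[0]: best=(c,yaw+k)
    return best[1]
def go(x,y,gz,yaw): bot.move_to([x,y,gz+.003],down(yaw))
def ln(x,y,gz,v=.15,**k): return bot.line_to([x,y,gz+.003],max_speed=v,**k)
def st(tag=''):
    s=bot.get_state(); print(tag,'t%.1f'%s['t'],'w%.4f'%s['grip_width'],'gf%.1f'%s['grip_force'],np.round(s['force'],1),np.round(s['ee_pos'],4))
def touch(x,y,z,f=4,over=.004,v=.02):
    ln(x,y,z+.006,.12); r=ln(x,y,z-over,v,until_force=f); st('touch %s'%r); return r
E
cat > s1.py <<'E'
from act import *
LX,LY=.4653,.0002
yaw=pick_ori([LX,LY,.28],0)
go(LX,LY,.22,yaw); ln(LX,LY,.097+.039); bot.set_gripper(0.0); st('gripped')
ln(LX,LY,.27,.15); st('lifted')
RX,RY=.3924,-.2322
go(RX,RY,.20,yaw); touch(RX,RY,.008+.039)
bot.set_gripper(.06); ln(RX,RY,.25,.2); st('off')
E
cat > s2.py <<'E'
from act import *
go(.5,-.3,.30,0) if 0 else None
r=find('basket',['top','side'],'basket',0,.681,.0086,HALF); print(np.round(r,4))
p=snap('top'); save(p,'top1')
E
python3 s1.py && python3 s2.py
```

```text
gripped t8.1 w0.0273 gf30.0 [ 0.3  0.6 -0.4] [4.653e-01 3.000e-04 1.390e-01]
lifted t9.2 w0.0274 gf30.0 [-0.3 -0.3 -2. ] [4.646e-01 3.000e-04 2.717e-01]
touch True t11.9 w0.0268 gf30.0 [-0.9  0.2  3.8] [ 0.3928 -0.2325  0.0496]
off t14.0 w0.0598 gf0.0 [ 0.7 -0.2  0. ] [ 0.3918 -0.2317  0.2517]
[0.6811 0.0085 2.4531 0.9182 2.    ]
```

View pics/top1.png

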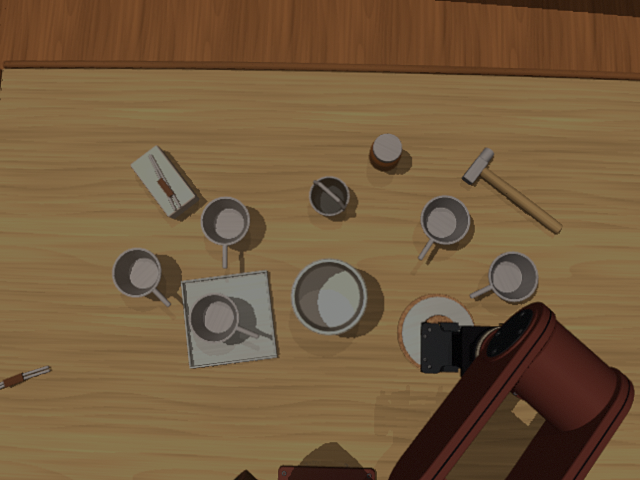

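The lid is on the mat at (436,332) and the pot is open. The basket hasn't moved (329,197), so it's next.

```bash
cat > s3.py <<'E'
from act import *
r=find('crock',['top','side'],'crock',0,.465,0); print('crock',np.round(r,4))
BX,BY,b=.6811,.0085,2.4531
yaw=pick_ori([BX,BY,.28],b+np.pi/2)
go(BX,BY,.20,yaw); 
r=find('basket',['top','side'],'basket',0,BX,BY,HALF); print(None if r is None else np.round(r,4))
w=find('basket',['wrist'],'basket',0,BX,BY,HALF,tol=200); print(None if w is None else np.round(w,4))
bot.set_gripper(.05); ln(BX,BY,.083); bot.set_gripper(0.0); st('grip')
ln(BX,BY,.24); st('lift')
p=snap('side'); save(p,'side1')
E
python3 s3.py
```

```text
crock [4.658e-01 1.700e-03 0.000e+00 9.253e-01 2.000e+00]
[0.6821 0.008  2.3943 0.6285 2.    ]
[0.6811 0.0106 2.4242 0.9489 1.    ]
grip t18.4 w0.0065 gf30.0 [-0.9  0.2  0.1] [0.6809 0.0085 0.0859]
lift t19.6 w0.0066 gf30.0 [-0.7 -0.3 -2.6] [0.6804 0.0086 0.2414]
```

View pics/side1.png

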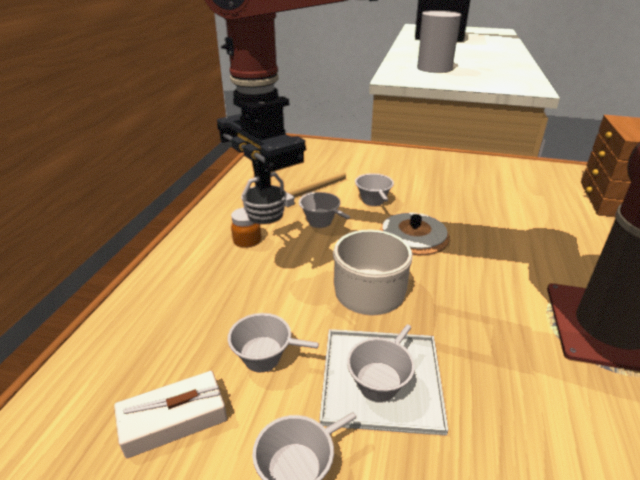

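The basket hangs upright at (264,198). I'll lower it into the pot and then put the lid back.

```bash
cat > s4.py <<'E'
from act import *
X,Y=.4657,.0008
s=bot.get_state(); 
yaw=pick_ori([X,Y,.28],2.4531+np.pi/2)
go(X,Y,.24,yaw); st()
touch(X,Y,.006+.083); bot.set_gripper(.035); ln(X,Y,.25,.15); st('basket off')
RX,RY=.3926,-.2323
y2=pick_ori([RX,RY,.25],0); go(RX,RY,.18,y2); bot.set_gripper(.06)
p=snap('top'); save(p,'top2')
ln(RX,RY,.008+.039); bot.set_gripper(0.0); ln(RX,RY,.25,.15); st('lid')
go(X,Y,.22,y2); touch(X,Y,.097+.039,f=4); bot.set_gripper(.05); ln(X,Y,.25,.2); st('lid off')
go(.60,.23,.30,y2) if 0 else None
E
python3 s4.py
```

```text
t20.5 w0.0067 gf30.0 [ 1.2 -1.5 -1.6] [0.4667 0.0006 0.2436]
touch True t22.3 w0.0069 gf30.0 [-1.4  0.9  3.8] [0.466  0.0009 0.0916]
basket off t24.3 w0.0348 gf0.0 [-0.2 -0.5 -0.7] [0.4651 0.0009 0.2519]
lid t29.3 w0.0275 gf30.0 [-0.3  0.2 -2.7] [ 0.3921 -0.2319  0.2519]
touch True t31.4 w0.0270 gf30.0 [-0.6 -0.4  3.8] [0.4664 0.0007 0.1392]
lid off t32.9 w0.0502 gf0.0 [-1.2  0.  -0.5] [0.4651 0.0009 0.2518]
```

View pics/top2.png

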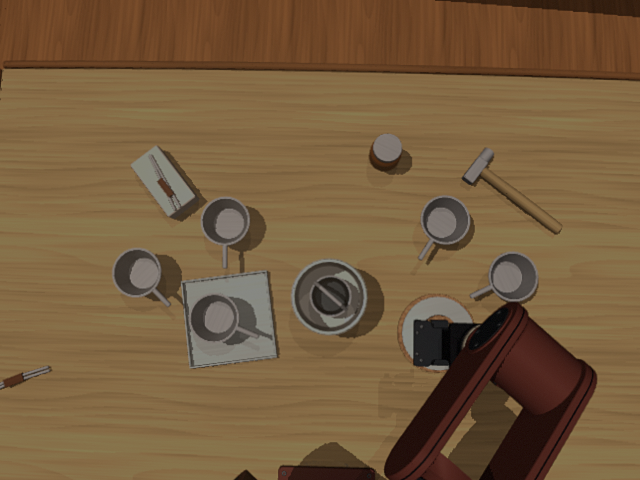

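The basket is upright in the pot at (330,297), and the lid came down at its closing height. Cups next, starting with A, after re-measuring cup0 by wrist camera.

```bash
cat > cup.py <<'E'
from act import *
RG=.069
def locate(thing,x,y,z):
    r=find(thing,['top','side'],'cup',z,x,y,ALL,tol=60); print('ts',None if r is None else np.round(r,4)); return r
def wfit(thing,x,y,z,yaw):
    w=find(thing,['wrist'],'cup',z,x,y,yaw+np.arange(-.3,.31,.1),tol=220); print('wr',None if w is None else np.round(w,4)); return w
def hover(x,y,f,z):
    gx,gy=x+RG*np.cos(f),y+RG*np.sin(f); yw=pick_ori([gx,gy,z],f); go(gx,gy,z,yw); return gx,gy
def pick(x,y,f,name):
    r=locate('cup1',x,y,0)
    if r is not None and r[3]>.85: x,y,f=r[:3]
    hover(x,y,f,.19); w=wfit('cup1',x,y,0,f)
    if w is not None and w[3]>.88 and np.hypot(w[0]-x,w[1]-y)<.012: x,y,f=w[:3]
    gx,gy=x+RG*np.cos(f),y+RG*np.sin(f); yw=pick_ori([gx,gy,.1],f)
    bot.set_gripper(.045); bot.line_to([gx,gy,.13],ori=down(yw),max_speed=.15); ln(gx,gy,.057,.12); bot.set_gripper(0.); st('grip')
    ln(gx,gy,.25,.15); st('lift'); save(snap('side'),name)
def place(cx,cy,f,lvl):
    gx,gy=hover(cx,cy,f,.26); ln(gx,gy,.057+.004+.019*lvl+.02,.12)
    r=ln(gx,gy,.057+.004+.019*lvl-.004,.02,until_force=4); st('touch %s want %.4f'%(r,.064+.019*lvl))
    bot.set_gripper(.03); ln(gx,gy,.28,.2); st('released')
E
python3 - <<'E'
from cup import *
r=locate('cup0',.4151,.2401,.004)
hover(*r[:3],.22); w=wfit('cup0',*r[:2],.004,r[2])
pick(.6192,.2268,3.183,'sideA')
E
```

```text
ts [0.4154 0.2404 4.3538 0.9358 2.    ]
wr [0.4137 0.2414 4.3494 0.9634 1.    ]
ts [0.6192 0.227  3.1885 0.911  2.    ]
wr [0.6182 0.229  3.1801 0.9655 1.    ]
grip t37.8 w0.0095 gf30.0 [-0.6 -0.1  0.7] [0.5493 0.2262 0.0601]
lift t39.2 w0.0099 gf30.0 [-0.2 -0.4 -2.4] [0.5485 0.2261 0.2515]
```

View pics/sideA.png

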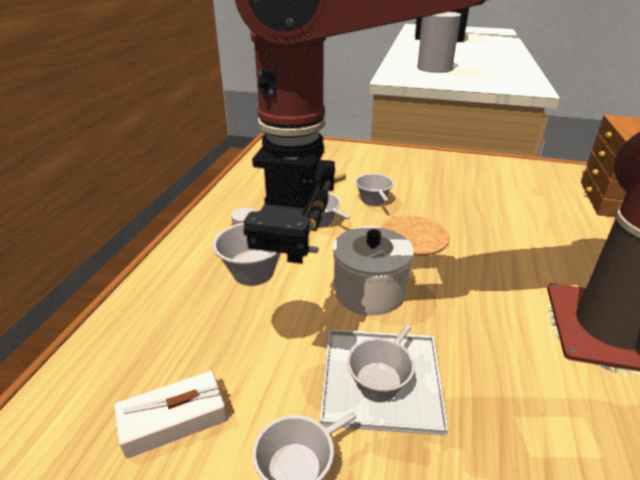

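The lid is closed on the pot (373,250), and the held cup is level at (250,255). I'll nest A, then fetch B.

```bash
python3 - <<'E'
from cup import *
place(.4140,.2412,3.18,1)
save(snap('wrist'),'wA')
pick(.5048,.4113,3.97,'sideB')
E
python3 -c "
import cv2,numpy as np
cv2.imwrite('pics/AB.png',cv2.resize(np.hstack([cv2.imread('pics/wA.png'),cv2.imread('pics/sideB.png')]),(800,300)))"
```

```text
touch True want 0.0830 t42.5 w0.0095 gf30.0 [-0.9 -0.1  5.1] [0.3444 0.2384 0.0827]
released t44.3 w0.0301 gf0.0 [-0.4  0.1 -0.5] [0.3444 0.2382 0.2816]
ts [0.5053 0.4122 3.9976 0.917  2.    ]
wr [0.5053 0.4122 3.6976 0.     1.    ]
grip t48.1 w0.0094 gf30.0 [-0.7  0.3  1.7] [0.4601 0.3601 0.0601]
lift t49.5 w0.0096 gf30.0 [ 0.4  0.5 -2.8] [0.4595 0.3597 0.2516]
```

View pics/AB.png

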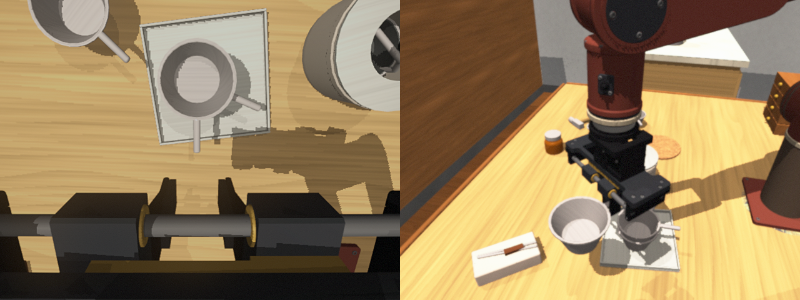

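A is nested (wrist view: two handles, at (197,130) and (250,103)), and B is held level. Next: place B, then pick C.

```bash
python3 - <<'E'
from cup import *
place(.4140,.2412,4.2,2)
save(snap('wrist'),'wB')
pick(.6327,-.2378,2.575,'sideC')
E
python3 -c "
import cv2,numpy as np
cv2.imwrite('pics/BC.png',cv2.resize(np.hstack([cv2.imread('pics/wB.png'),cv2.imread('pics/sideC.png')]),(800,300)))"
```

```text
touch True want 0.1020 t52.6 w0.0096 gf30.0 [-0.6 -0.5  4.7] [0.3798 0.1806 0.1017]
released t54.4 w0.0297 gf0.0 [-0.1 -0.  -0.2] [0.3795 0.1809 0.2816]
ts [ 0.632  -0.2385  2.5772  0.883   2.    ]
wr [ 0.6312 -0.2372  2.579   0.9666  1.    ]
grip t58.9 w0.0094 gf30.0 [-0.8 -0.9  0.2] [ 0.5729 -0.2005  0.0601]
lift t60.4 w0.0096 gf30.0 [ 0.4  0.1 -1.4] [ 0.5722 -0.2001  0.2515]
```

View pics/BC.png

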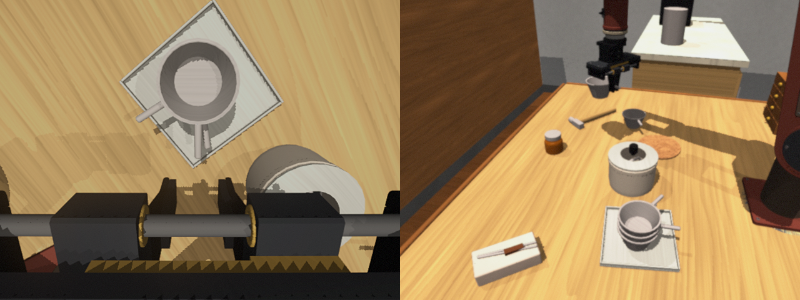

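Three cups are nested upright at (638,225) in the side half, and C is held level. Next: place C, then D.

```bash
python3 - <<'E'
from cup import *
place(.4140,.2412,2.7,3)
pick(.5173,-.3818,2.018,'sideD')
place(.4140,.2412,1.75,4)
go(.40,-.25,.35,0); 
save(snap('side'),'sE'); save(snap('top'),'tE')
E
python3 -c "
import cv2,numpy as np
cv2.imwrite('pics/E.png',cv2.resize(np.hstack([cv2.imread('pics/sE.png'),cv2.imread('pics/tE.png')]),(800,300)))"
```

```text
touch True want 0.1210 t64.4 w0.0095 gf30.0 [-1.1  0.3  4.3] [0.351  0.2709 0.1208]
released t66.0 w0.0299 gf0.0 [0.3 0.1 0.4] [0.351  0.2704 0.2816]
ts [ 0.5159 -0.3807  2.0148  0.8956  2.    ]
wr [ 0.515  -0.3799  2.0304  0.9634  1.    ]
grip t71.1 w0.0093 gf30.0 [-1.   0.5  1.1] [ 0.4845 -0.3181  0.0601]
lift t72.6 w0.0096 gf30.0 [ 0.4 -0.5 -2.1] [ 0.4839 -0.3176  0.2516]
touch False want 0.1400 t77.2 w0.0093 gf30.0 [-0.5  0.  -2.3] [0.4018 0.3092 0.1362]
released t78.8 w0.0300 gf0.0 [-0.4 -1.  -0.2] [0.4011 0.3088 0.2816]
```

View pics/E.png

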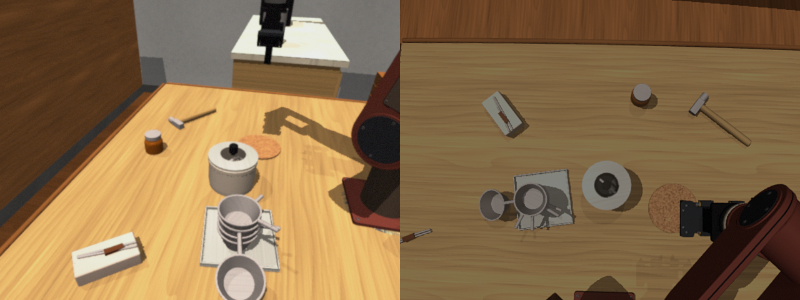

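The tool flipped half a turn between pick and place, so cup D was let go on the wrong side. It's now beside the tray; I'll look closer.

```bash
python3 - <<'E'
from cup import *
s=cv2.imread('pics/sE.png')[260:480,260:480]; t=cv2.imread('pics/tE.png')[250:400,100:290]
cv2.imwrite('pics/Ez.png',np.hstack([cv2.resize(s,(400,400)),cv2.resize(t,(400,316))[:316] if 0 else cv2.copyMakeBorder(cv2.resize(t,(400,316)),0,84,0,0,cv2.BORDER_CONSTANT)]))
locate('cup1',.40,.385,0); locate('cup0',.414,.241,.061)
E
```

```text
ts [0.3922 0.3723 4.863  0.4781 2.    ]
ts [0.4157 0.2384 2.717  0.8854 2.    ]
```

View pics/Ez.png

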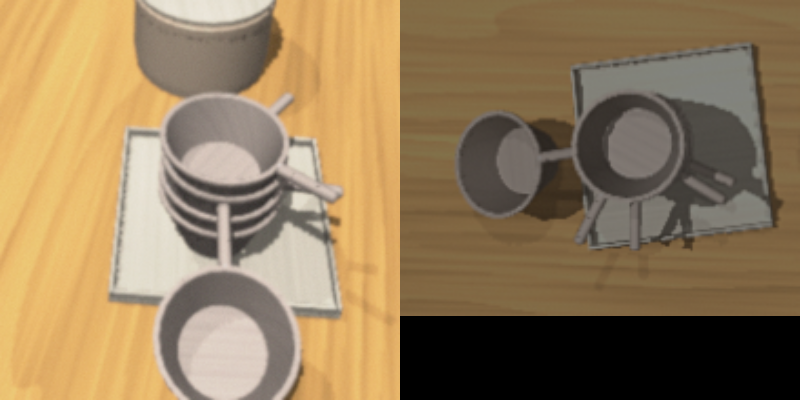

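```bash
python3 - <<'E'
from cup import *
T,S=snap('top'),snap('side')
def tri(a,b):
    c1,d1=ray(T,a);c2,d2=ray(S,b); s=np.linalg.lstsq(np.c_[d1,-d2],c2-c1,rcond=None)[0]; p,q=c1+d1*s[0],c2+d2*s[1]
    print(((p+q)/2).round(4),'gap',np.linalg.norm(p-q).round(4))
def tp(u,v): return (100+(u-400)*.475,250+v*.475)
def sp(u,v): return (260+u*.55,260+v*.55)
tri(tp(500,165),sp(229,340)); tri(tp(575,153),sp(223,207)); tri(tp(542,157),sp(226,268))
tri(tp(520,160),sp(223,352))
c=snap('side')['color'][:,:,::-1]
cv2.imwrite('pics/z1.png',cv2.resize(np.hstack([c[350:480,320:450],cv2.copyMakeBorder(T['color'][:,:,::-1][290:370,110:240],0,50,0,0,cv2.BORDER_CONSTANT)]),(800,400),interpolation=cv2.INTER_CUBIC))
E
```

```text
[0.3882 0.3781 0.0606] gap 0.0012
[0.4059 0.2925 0.0994] gap 0.0036
[0.3982 0.331  0.0775] gap 0.0007
[0.3914 0.3692 0.0293] gap 0.001
```

View pics/z1.png

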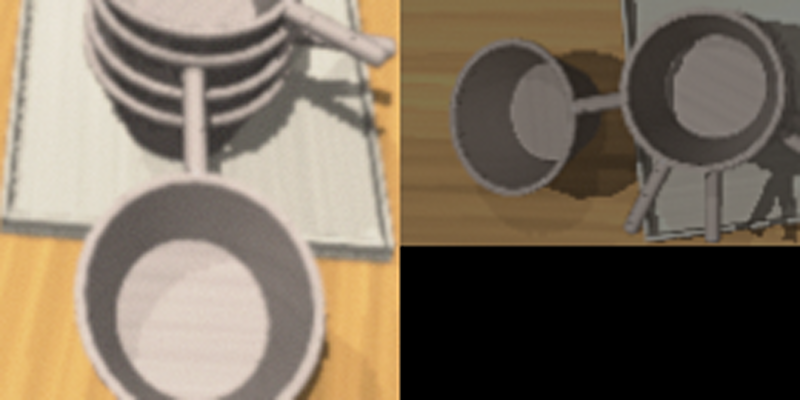

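Cup D leans: its handle tip rests on a stack rim, tilted up roughly 19°. I'll fit the tilted pose and grip with the tool tilted to match, which also leans it away from the stack.

```bash
cat > tilt.py <<'E'
from cup import *
def Rt(yaw,t): return Ro.from_euler('z',yaw).as_matrix()@Ro.from_euler('y',-t).as_matrix()
def rend(p,v):
    m=np.zeros((480,640),np.uint8)
    for P in M['cup']:
        h=cv2.convexHull(proj(p,P@Rt(v[2],v[3]).T+[v[0],v[1],.03*np.sin(v[3])]).astype(np.float32))
        t=np.zeros_like(m); cv2.fillConvexPoly(t,np.round(h*16).astype(np.int32),255,cv2.LINE_AA,4); m=np.maximum(m,t)
    return m/255.
def tfit():
    v0=np.array([.391,.362,-1.36,.33]); out=[]
    for c in('top','side'):
        p=snap(c); k=rend(p,v0)
        r=max(eyes.trace('cup1',c),key=lambda d:iou(k,d['pixels'].astype(float))); m=r['pixels'].astype(float); print(c,'iou0',iou(k,m).round(3)); out.append((p,m))
    f=lambda v:sum(1-iou(rend(p,v),m) for p,m in out)
    for _ in range(2):
        r=minimize(f,v0,method='Nelder-Mead',options=dict(initial_simplex=np.vstack([v0]+[v0+d for d in np.diag([.008,.008,.15,.12])]),xatol=1e-4,fatol=1e-4)); v0=r.x
    print(v0.round(4),[iou(rend(p,v0),m).round(3) for p,m in out]); return v0,out
if __name__=='__main__':
    v,o=tfit(); g=Rt(*v[2:])@[.101,0,.056]+[v[0],v[1],.03*np.sin(v[3])]; print('tip',g.round(4))
    np.save('v.npy',v)
E
python3 tilt.py
```

```text
top iou0 0.906
side iou0 0.887
[ 0.394   0.362  -1.3707  0.3153] [np.float64(0.937), np.float64(0.952)]
tip [0.4097 0.285  0.0939]
```

```bash
cat > s5.py <<'E'
from tilt import *
v=np.load('v.npy'); R=Rt(*v[2:]); o=np.array([v[0],v[1],.03*np.sin(v[3])]); ax=R[:,0]; up=R[:,2]
G=o+R@[.068,0,.059]
def quat(R): q=Ro.from_matrix(R).as_quat(); return [q[3],q[0],q[1],q[2]]
q0=np.array(bot.get_state()['qpos']); best=None
for k in (0,np.pi):
    Q=quat(R@Ro.from_euler('x',np.pi).as_matrix()@Ro.from_euler('z',k).as_matrix())
    P=v[2]+k
    ss=[bot.solve_ik(G+up*h,Q) for h in(.003,.15)]
    gx=np.array([.414,.2412,.28])+.068*np.array([np.cos(4.9),np.sin(4.9),0])
    sp=bot.solve_ik(gx,down(4.9+k))
    print(k,[s is not None for s in ss],sp is not None)
    if all(s is not None for s in ss) and sp is not None:
        c=abs(ss[1]-q0).max()
        if best is None or c<best[0]: best=(c,k,Q)
_,k,Q=best; print('k',k); np.save('k.npy',k)
bot.set_gripper(.035)
mid=G+up*.15; bot.move_to([mid[0],mid[1],max(mid[2],.28)],down(v[2]-k if k else v[2]))
bot.move_to(G+up*.12,Q)
bot.line_to(G+up*.003,max_speed=.08); st('at'); bot.set_gripper(0.); st('grip')
H=G+up*.003
bot.line_to(H-ax*.022*np.array([1,1,0])+[0,0,.004],max_speed=.04); st('back')
bot.line_to(H-ax*.022*np.array([1,1,0])+[0,0,.17],max_speed=.12); st('up')
s=bot.get_state()['ee_pos']; bot.line_to([s[0],s[1],.28],ori=down(v[2]-k),max_speed=.1); st('level')
a=snap('side')['color'][:,:,::-1]; b=snap('top')['color'][:,:,::-1]
cv2.imwrite('pics/lev.png',cv2.resize(np.hstack([a,b]),(800,300)))
E
python3 s5.py
```

```text
0 [True, True] False
3.141592653589793 [True, True] True
k 3.141592653589793
at t86.3 w0.0349 gf0.0 [0.3 0.1 0.8] [0.4034 0.3179 0.0899]
grip t86.9 w0.0093 gf30.0 [-0.3  0.2  0.8] [0.4031 0.3176 0.0894]
back t87.6 w0.0094 gf29.9 [ 0.3 -0.8 -2.5] [0.3987 0.3381 0.0932]
up t89.1 w0.0096 gf29.9 [-0.3 -0.2 -1.1] [0.3985 0.3377 0.2583]
level t89.6 w0.0098 gf29.9 [-0.6  0.6 -1.7] [0.3987 0.3366 0.2797]
```

View pics/lev.png

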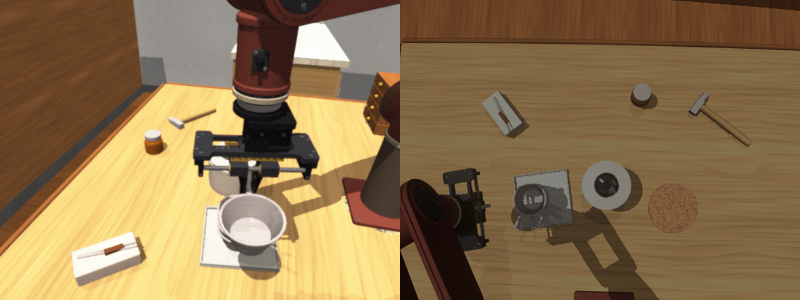

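The cup is gripped level, with its handle away from the side camera. Now onto the stack with the same tool flip.

```bash
python3 - <<'E'
from cup import *
k=float(np.load('k.npy')); f=4.9
gx,gy=.414+.068*np.cos(f),.2402+.068*np.sin(f)
bot.move_to([gx,gy,.29],down(f-k)); bot.line_to([gx,gy,.162],max_speed=.12)
r=bot.line_to([gx,gy,.138],max_speed=.02,until_force=4); st('touch %s want .142'%r)
if r:
    bot.set_gripper(.03); bot.line_to([gx,gy,.28],max_speed=.2); go(.40,-.25,.35,0)
S,T=snap('side'),snap('top')
cv2.imwrite('pics/fin.png',np.hstack([cv2.resize(S['color'][200:440,240:480,::-1],(400,400)),cv2.resize(T['color'][200:400,180:380,::-1],(400,400))]))
for z in(.08,.095): locate('cup1',.414,.241,z) if z==.08 else None
st()
E
```

```text
touch True want .142 t92.5 w0.0095 gf30.1 [-0.8 -3.2  3.7] [0.4264 0.1726 0.1414]
ts [0.4141 0.2391 4.8978 0.9059 2.    ]
 t96.0 w0.0301 gf0.0 [-0.3 -0.   0.4] [ 0.4003 -0.2494  0.353 ]
```

View pics/fin.png

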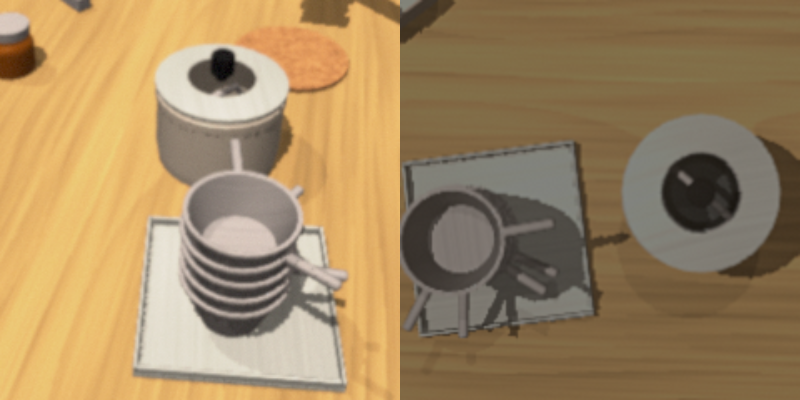

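All five cups are stacked evenly and upright on the tray. The lid sits level on the pot (the dark patch around its knob is a reflection), and the robot is clear.

```bash
python3 -c "
from station import bot
print(bot.sign_off())"
```

```text
the job is handed in; nothing more can be done
None
```

The job is handed in: the basket is in the closed pot and all four loose cups are nested upright in the tray cup, though one cup was first let go beside the tray, leaning on the stack, and had to be picked up again.

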